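# Put the fixings corner in order

## Robot

A 7-joint arm with a two-finger parallel gripper is mounted at the origin on a cart in front of the work surface, level with it; the furniture and walls round the work are solid. World frame = base frame: x ahead of the robot, y to its left, z up, the work surface at z = 0. Lengths are in m, angles in rad, forces in N, time in s.
With the tool pointing down it reaches from about 0.4 to 0.875 m from the base axis. Payload 6.5 kg.
Tool frame: the origin (TCP) lies on the front face of the gripper's body, between the roots of the fingers; the fingertips stand 64 mm ahead of it and the grasp point (between the pads) lies 45 mm ahead of it; z points along the fingers, y is the line along which they close (so a half turn about z gives the same grasp; the last joint's range is limited). The gripper opens to 88 mm and grips with 3 to 60 N. Pads are 18 mm wide; open, the fingers measure 123 mm over their backs; the gripper's body (75 mm by 187 mm) begins 45 mm behind the grasp point.
Start: joints at [-0.066, 0.536, -0.004, 1.538, 0.003, 1.067, -0.071], TCP at [0.65, 0, 0.303] pointing down, gripper open.
Joint ranges: [-2.7, 2.7], [-0.37, 2.16], [-1.27, 1.26], [0.24, 2.4], [-1.31, 4.45], [0.19, 1.91], [-2.76, 2.76]. Speed limits (rad/s): [2.39, 2.39, 3.14, 3.14, 3.14, 3.14, 3.14].

## Interface

Orientations are given as a unit quaternion [w, x, y, z].
In Python, from workcell import manip gives the robot as it stands.
- The arm moves only by the shell command python3 inch.py 'ROWS' [OPENING]. ROWS is 1 to 12 rows, parted by a bar, with the numbers parted by commas; each row has 4 numbers: dx, dy, dz in m, then a turn about the tool's z in rad; each row shifts and turns the commanded pose from where the row before left it, along the tool's axes as they then stand; what a row does not reach is not made up. A row lasts 1/10 s, in which the tool goes at most 0.05 m and 0.15 rad, less where a joint would pass 70% of its speed; a pose out of reach is approached as far as the arm can. OPENING is the finger opening in m, set as the command begins (- or left out keeps the last). The fingers move at their own pace and stop on an object; the grip force is fixed at half the most. Time passes only in rows, so rows that do not move let the fingers close. It prints the time, the measured TCP pose, the force, the opening and the grip force at its end. Input that does not fit is refused with a message, and nothing moves.
- manip.get_obs(): the state, without advancing time (a new reading comes with each control period).
- manip.read_camera(name): name is "scene" or "side" or "wrist"; returns a dict with "pixels" (420x560x3 uint8, red, green, blue), "depth" (420x560 float32, m along the optical axis (not along the pixel's ray), 0 where there is no reading), "fx", "fy", "cx", "cy" (pixels), "distortion" ([k1, k2, p1, p2, k3] as OpenCV has them; the pictures are not rectified), "rvec" (rotation vector, rad) and "tvec" (3), from world to camera coordinates, as OpenCV has them; the wrist camera has in their place "hand_eye" (4x4, takes a point from camera to tool coordinates, whose origin is the TCP and whose axes are the flange's). Camera axes: x right, y down, z forward; pixel columns grow to the right and rows downward; lengths in m; the calibration is good to about 2 mm. A picture is of the moment at which its call begins: read the wrist's pose just before it.
- manip.sign_off(): hands the job in; it is judged then, once.
The state is a dict: "time": time; "qpos": joint angles; "joint_vel": joint speeds; "joint_torque": joint torques, N m; "position": TCP position; "orientation": TCP orientation; "wrist_force": force on the tool from outside, world axes, zero at the start; "ft_torque": the same for the moment, N m; "width": finger opening in m; "finger_force": force on a finger pad.
Only numpy, scipy, OpenCV 4.12 (cv2) and the standard library are available. Lean on these libraries where they do the work, as an engineer would, in place of code of your own. Each camera call takes 0.05 s, during which the arm holds its last target. There are 200 camera calls.

## Task

Tidy up after the fitting job: nest all the empty aluminium cups, open side up and each fully home, into one stack standing in the ring of the round wooden coaster, and close the top cup with the dust lid. Stand all the screw cartons from the working area (not the two kept at the very back of the bench) upright on the rubber mat in one neat row, square to the wooden strip and close up to it, side by side with no more than a finger's width between neighbours. Leave the cork block and the tape measure where they are.

Things in the scene. Friction and masses are not known exactly. Their poses are not given: they have to be found in the camera images.
- cup_a: aluminium stacking cup, open side up, 74 mm tall, 70 g (3 or 4 alike; may be absent: None). Body tapers from 50 mm across at 48 mm height to 36 mm at the foot; above it a straight collar, 59 mm across outside, 55 inside, up to the rim. Nested, the collar's shoulder rests on the rim below: pitch 26 mm, 2 mm side play, only the collar free to hold. Origin: centre of underside, z up
- cup_b: aluminium stacking cup, open side up, 74 mm tall, 70 g (3 or 4 alike; may be absent: None). Body tapers from 50 mm across at 48 mm height to 36 mm at the foot; above it a straight collar, 59 mm across outside, 55 inside, up to the rim. Nested, the collar's shoulder rests on the rim below: pitch 26 mm, 2 mm side play, only the collar free to hold. Origin: centre of underside, z up
- cup_c: aluminium stacking cup, open side up, 74 mm tall, 70 g (3 or 4 alike; may be absent: None). Body tapers from 50 mm across at 48 mm height to 36 mm at the foot; above it a straight collar, 59 mm across outside, 55 inside, up to the rim. Nested, the collar's shoulder rests on the rim below: pitch 26 mm, 2 mm side play, only the collar free to hold. Origin: centre of underside, z up
- cup_d: aluminium stacking cup, open side up, 74 mm tall, 70 g (3 or 4 alike; may be absent: None). Body tapers from 50 mm across at 48 mm height to 36 mm at the foot; above it a straight collar, 59 mm across outside, 55 inside, up to the rim. Nested, the collar's shoulder rests on the rim below: pitch 26 mm, 2 mm side play, only the collar free to hold. Origin: centre of underside, z up
- packet_a: a square carton of screws, 66 (its x) x 63 (its y) x 88 mm tall, about 0.4 kg, stands upright; 2 or 3 are there. Origin: centre of the underside, z up. May be absent (None)
- packet_b: a square carton of screws (of the other make, with a differently coloured top), 66 (its x) x 63 (its y) x 88 mm tall, about 0.4 kg, stands upright; 2 or 3 are there. Origin: centre of the underside, z up. May be absent (None)
- packet_c: a square carton of screws, 66 (its x) x 63 (its y) x 88 mm tall, about 0.4 kg, stands upright; 2 or 3 are there. Origin: centre of the underside, z up. May be absent (None)
- dust_lid: dust lid for the cups, 50 g: a grey plug 49 mm across and 8 mm deep, above it a disc 62 mm across (8 to 13 mm above the origin), and a black round knob 20 mm across (13 to 46 mm up). Starts plug down on the bench. Seated, the disc rests on the rim with the plug in the mouth: its origin is 66 mm above that cup's origin. Origin: centre of the plug's underside, z up
- cup_base: the coaster where the stack of cups belongs: a fixed dark wooden disc 100 mm across and 12 mm thick, with a raised ring on it, 44 mm across inside and 6 mm high, that surrounds the foot of the lowest cup. Origin: centre of its underside, on the bench top; the first cup's foot rests 12 mm above it
- ledge: the place for the cartons: a fixed dark rubber mat 90 mm deep (x) and 240 mm long (y), 2 mm thick, with a wooden strip along its far edge, the strip's front face 35 mm in +x from the origin, its top 26 mm above the bench. Origin: centre of the mat's underside, on the bench top; x points across the mat towards the strip, y along the strip, z up
- bench_vice: the blue bench vice, fixed at the front edge of the bench, 130 mm tall; an obstacle, not part of the job. In world axes it reaches from 70 mm nearer the robot to 95 mm farther than its origin, and 65 mm to either side. Origin: on the bench top
- cork_block: a cork sanding block, 61 x 111 x 36 mm, lying on the bench; not part of the job. Origin: centre of the underside
- tape_measure: a tape measure, 38 x 83 x 62 mm, standing on the bench; not part of the job. Origin: centre of the underside

How it is judged:
By the outcome, as a careful person would: the job done as asked, in the order asked, and still so for the second after the job is handed in, with the robot touching nothing.
Of cup_a, cup_b, cup_c, cup_d only 3 to 4 are there at a start; the rules pass over those that are not, and their reading is None.
Of packet_a, packet_b, packet_c only 2 to 3 are there at a start; the rules pass over those that are not, and their reading is None.
At some moment in a run one of packet_a, packet_b, packet_c may be knocked a few centimetres aside while the robot is not near it.
It also fails if it takes over 210 s, if anything falls off the work surface, if the arm or the gripper's body presses on something with over 40 N, if the wrist force passes 120 N, or if a joint passes its speed limit or range.

## Working session

There is one attempt and no reset: what is moved stays moved. The work goes in short steps, Python scripts to look and compute and a shell command to move; the robot and the scene stay as the last step left them, time stands still between calls to the robot, and variables do not carry over. Pictures are saved under pics/ and viewed, at most 16 in all, crops included, and the job is handed in when it is done.

```bash
ls; mkdir -p pics
python3 - <<'E'
from workcell import manip
import cv2
o=manip.get_obs();print(o)
for n in("scene","side","wrist"):
    c=manip.read_camera(n);cv2.imwrite(f"pics/{n}0.png",c["pixels"][:,:,::-1])
    print(n,{k:v for k,v in c.items() if k not in("pixels","depth")})
E
```

```text
inch.py
pics
workcell.py
{'time': 0.0, 'qpos': array([-0.06621168,  0.53715319, -0.00442942,  1.53885663,  0.00259314,
        1.06727931, -0.07125165]), 'joint_vel': array([ 0.00035677,  0.00129956,  0.00057486, -0.00012453,  0.00029645,
       -0.00157473,  0.0001819 ]), 'joint_torque': array([-1.69933578e-04, -5.70981932e+01,  9.90184285e-01, -2.51597965e+01,
       -5.62433247e-02,  1.80829730e-02,  2.02785413e-04]), 'position': array([ 6.49504576e-01, -4.62160133e-06,  3.01853901e-01]), 'orientation': array([-5.52671513e-04,  7.07099206e-01,  7.07113851e-01, -6.39696486e-04]), 'wrist_force': array([-0.51493855,  0.69262649,  0.13273331]), 'ft_torque': array([ 0.01368378, -0.00560734,  0.00460868]), 'finger_force': 0.0, 'width': 0.08776834531989162}
scene {'fx': 414.39542780641756, 'fy': 414.39542780641756, 'cx': 280.3570681261854, 'cy': 208.70668008914453, 'distortion': array([-0.0663649,  0.       ,  0.       ,  0.       ,  0.       ]), 'rvec': array([ 2.39978804, -0.46121328,  0.18716721]), 'tvec': array([-0.48907958
[... 185 characters left out ...]
.        ,  0.        ,  0.        ]), 'rvec': array([ 1.41261859,  2.30179548, -0.78609318]), 'tvec': array([ 0.22020071, -0.37183484,  1.85407485])}
wrist {'fx': 336.1817569907144, 'fy': 336.1817569907144, 'cx': 279.0539691853208, 'cy': 207.11255538923152, 'distortion': array([-0.07144391,  0.        ,  0.        ,  0.        ,  0.        ]), 'hand_eye': array([[ 2.80030345e-04, -9.65211940e-01, -2.61468606e-01,
         6.65378083e-02],
       [ 9.99999906e-01,  3.56841339e-04, -2.46290381e-04,
        -4.07908550e-04],
       [ 3.31025224e-04, -2.61468512e-01,  9.65211950e-01,
        -8.27568468e-02],
       [ 0.00000000e+00,  0.00000000e+00,  0.00000000e+00,
         1.00000000e+00]])}
```
Tool orientation quaternion (0,.7071,.7071,0): R maps tool x -> world y, tool y -> world x, z-> -z.

View pictures.

View pics/scene0.png

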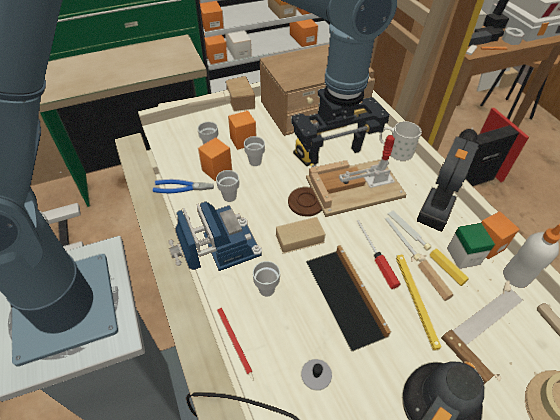

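View pics/side0.png

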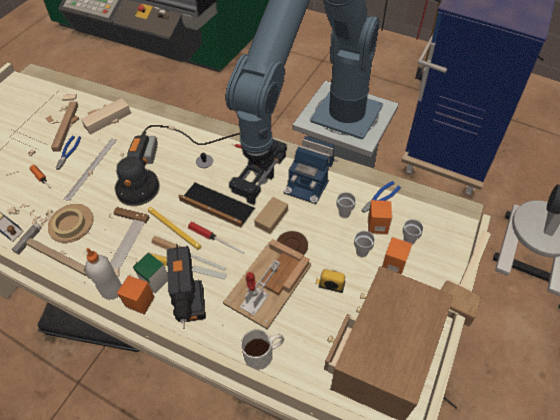

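View pics/wrist0.png

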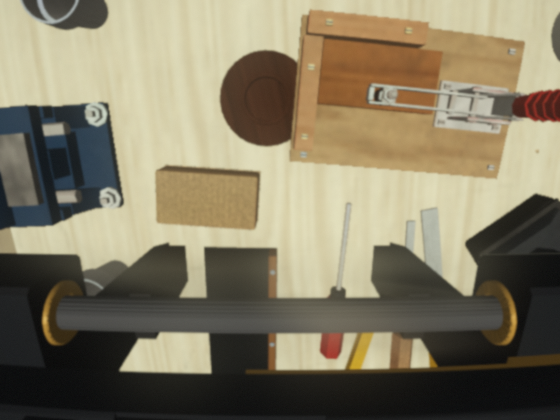

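Create h.py:
```python
import numpy as np, cv2
from workcell import manip
from scipy.spatial.transform import Rotation as Rn
def cam(n):
    o=manip.get_obs(); c=manip.read_camera(n)
    c["K"]=np.array([[c["fx"],0,c["cx"]],[0,c["fy"],c["cy"]],[0,0,1]])
    if n=="wrist":
        w,x,y,z=o["orientation"]; T=np.eye(4);T[:3,:3]=Rn.from_quat([x,y,z,w]).as_matrix();T[:3,3]=o["position"]
        M=T@c["hand_eye"];c["R"]=M[:3,:3];c["t"]=M[:3,3]   # cam->world
    else:
        R=cv2.Rodrigues(c["rvec"])[0];c["R"]=R.T;c["t"]=-R.T@c["tvec"]
    c["hsv"]=cv2.cvtColor(c["pixels"],cv2.COLOR_RGB2HSV)
    return c
def rays(c,uv):
    p=cv2.undistortPoints(np.asarray(uv,float).reshape(-1,1,2),c["K"],c["distortion"]).reshape(-1,2)
    return np.c_[p,np.ones(len(p))]@c["R"].T
def onplane(c,uv,z):
    d=rays(c,uv); return c["t"]+d*((z-c["t"][2])/d[:,2])[:,None]
def cloud(c):
    v,u=np.mgrid[0:420,0:560]; uv=np.c_[u.ravel(),v.ravel()]
    P=c["t"]+rays(c,uv)*c["depth"].ravel()[:,None]
    P[c["depth"].ravel()==0]=np.nan
    return P.reshape(420,560,3)
def tri(c1,a,c2,b):
    d1=rays(c1,[a])[0];d2=rays(c2,[b])[0]
    s=np.linalg.lstsq(np.c_[d1,-d2],c2["t"]-c1["t"],rcond=None)[0]
    p,q=c1["t"]+s[0]*d1,c2["t"]+s[1]*d2
    return (p+q)/2,np.linalg.norm(p-q)
def circ(p):
    A=np.c_[2*p[:,:2],np.ones(len(p))];s=np.linalg.lstsq(A,(p[:,:2]**2).sum(1),rcond=None)[0]
    return s[0],s[1],np.sqrt(s[2]+s[0]**2+s[1]**2)
def show(n,name,box=None,sc=1):
    im=cam(n)["pixels"][:,:,::-1]
    if box: im=im[box[1]:box[3],box[0]:box[2]]
    cv2.imwrite("pics/"+name,cv2.resize(im,None,fx=sc,fy=sc))
```

Run:
```python
from h import *
np.set_printoptions(precision=4,suppress=True)
S={n:cam(n) for n in("scene","side")}
for n,c in S.items():
    P=cloud(c)
    px=dict(scene=dict(c1=(208,128),c2=(254,146),c3=(228,180),c4=(266,274),k1=(243,119),k2=(215,148),bg=(475,230),bo=(497,224),co=(304,202),lid=(317,372),cork=(298,228),vice=(215,215)),
      side=dict(c1=(412,228),c2=(364,240),c3=(346,200),k1=(398,243),k2=(380,209),bg=(150,265),bo=(137,286),co=(292,243),lid=(204,160),cork=(272,206)))[n]
    for k,(u,v) in px.items(): print(n,k,np.nanmedian(P[v-2:v+3,u-2:u+3].reshape(-1,3),0))
    print(np.isnan(P[...,0]).mean())
    # orange tops
    m=cv2.inRange(c["hsv"],(3,140,90),(18,255,255));m=m.astype(bool)&(P[...,2]>.08)&(P[...,2]<.095)
    nn,l,st,ce=cv2.connectedComponentsWithStats(m.astype(np.uint8))
    for i in range(1,nn):
        if st[i,4]>40:
            q=P[l==i]; print("orange top",n,st[i,4],ce[i],q.mean(0),cv2.minAreaRect(q[:,:2].astype(np.float32)*1000))
    # cup rims
    m=(P[...,2]>.066)&(P[...,2]<.082)&(c["hsv"][...,1]<60)
    nn,l,st,ce=cv2.connectedComponentsWithStats(m.astype(np.uint8))
    for i in range(1,nn):
        if st[i,4]>40:
            q=P[l==i]; print("grey",n,st[i,4],ce[i],q.mean(0),circ(q))
```

```text
scene c1 [0.4641 0.426  0.0497]
scene c2 [0.5684 0.3068 0.0443]
scene c3 [0.4567 0.2014 0.0435]
scene c4 [ 0.4496 -0.1046  0.0316]
scene k1 [0.5633 0.3848 0.0861]
scene k2 [0.4497 0.2858 0.0888]
scene bg [ 0.9337 -0.2073  0.0891]
scene bo [ 0.9958 -0.2119  0.0883]
scene co [0.6271 0.0781 0.013 ]
scene lid [ 0.4606 -0.351   0.0449]
scene cork [ 0.5679 -0.0125  0.0367]
scene vice [0.3808 0.0387 0.1134]
0.0038903061224489794
orange top scene 311 [241.2444 119.7042] [0.5571 0.3825 0.0866] ((557.6904296875, 386.2581787109375), (64.1031723022461, 64.13526153564453), 4.466785430908203)
orange top scene 397 [213.5013 148.7229] [0.4456 0.2868 0.0878] ((445.9166259765625, 290.275146484375), (63.71604537963867, 62.3303337097168), 24.053634643554688)
orange top scene 603 [499.99   225.8524] [ 1.0002 -0.2193  0.0878] ((1003.8906860351562, -217.44827270507812), (66.5713882446289, 65.7827377319336), 6.0572004318237305)
grey scene 64 [542.2344   3.0312] [2.1616 0.7607 0.0732] (np.float64(2.1766612173019584), np.float64(0.7707057585183086), np.float64(0.03163601960906808))
grey scene 103 [206.9515 12
[... 3128 characters left out ...]
2985), np.float64(0.2882933243090804), np.float64(0.02863299985522049))
grey side 68 [156.5441 273.7206] [ 0.9343 -0.1847  0.0736] (np.float64(0.9342155706388822), np.float64(-0.18867295267035367), np.float64(0.018432206260802563))
grey side 69 [107.5217 283.087 ] [ 1.0235 -0.2916  0.0728] (np.float64(1.0131339030143514), np.float64(-0.31516422874784783), np.float64(0.031349490566984786))
grey side 81 [253.7407 335.642 ] [0.9687 0.1482 0.0745] (np.float64(0.9898248094086766), np.float64(0.16742597422344419), np.float64(0.03622963418599766))
grey side 67 [258.6567 357.403 ] [1.0136 0.1875 0.0741] (np.float64(0.9889502671063282), np.float64(0.1666734956390059), np.float64(0.03891384165271005))
```

Run:
```python
from h import *
np.set_printoptions(precision=4,suppress=True)
S={n:cam(n) for n in("scene","side","wrist")}
for n,c in S.items():
    P=cloud(c);H=c["hsv"]
    def blobs(m,name,mn=60):
        nn,l,st,ce=cv2.connectedComponentsWithStats(m.astype(np.uint8))
        for i in range(1,nn):
            if st[i,4]>mn:
                q=P[l==i];print(n,name,st[i,4],ce[i],np.median(q,0),"zmax",q[:,2].max(),circ(q) if name in("lid",) else "",cv2.minAreaRect(q[:,:2].astype(np.float32)*1000))
    X,Y,Z=P[...,0],P[...,1],P[...,2]
    near=(X>.3)&(X<.8)
    blobs((X>.53)&(X<.675)&(Y>.02)&(Y<.16)&(Z>.008)&(Z<.025)&(H[...,2]<110),"coaster")
    blobs((Z>-.003)&(Z<.008)&near&(Y<.1)&(H[...,2]<60),"mat",300)
    blobs((Z>.02)&(Z<.032)&(X<.85)&(X>.5)&(Y<.1)&(Y>-.35)&(H[...,1]>90),"strip",60)
    blobs((Z>.008)&(Z<.018)&(X>.4)&(X<.55)&(Y<-.27)&(Y>-.42),"liddisc")
    blobs((Z>.03)&(Z<.06)&(X>.4)&(X<.55)&(Y<-.27)&(Y>-.42),"knob",10)
    blobs((X>.66)&(X<.8)&(Y>-.1)&(Y<.3)&(Z>.01)&(Z<.3),"jig+",200)
    blobs((X>.25)&(X<.52)&(Y>-.1)&(Y<.14)&(Z>.05)&(Z<.16),"vice",100)
    blobs((H[...,0]>20)&(H[...,0]<32)&(H[...,1]>150)&(Y>.1)&(X<.85)&(Z>.01)&(Z<.08),"tape",30)
```

```text
scene coaster 684 [304.1404 201.1754] [0.6294 0.0813 0.0127] zmax 0.02190765356585367  ((626.0013427734375, 84.78546905517578), (98.09387969970703, 78.63435363769531), 84.52755737304688)
scene mat 3228 [344.8414 301.0424] [ 0.5956 -0.2197  0.0023] zmax 0.007929863207198129  ((596.5015869140625, -207.8112030029297), (237.29005432128906, 79.56893157958984), 89.32209014892578)
scene strip 117 [346.0342 186.7692] [0.7518 0.0761 0.0267] zmax 0.03198358116108624  ((751.5858154296875, 78.38118743896484), (9.984890937805176, 114.01094818115234), 84.61236572265625)
scene strip 125 [300.496 242.152] [ 0.5586 -0.0487  0.0263] zmax 0.03199885938641178  ((563.3068237304688, -47.86993408203125), (28.454805374145508, 108.18882751464844), 70.29476928710938)
scene strip 429 [364.4452 291.4242] [ 0.6389 -0.2289  0.0256] zmax 0.02991762331861636  ((639.7064208984375, -209.19692993164062), (239.41595458984375, 11.5000581741333), 89.48612976074219)
scene strip 268 [387.4739 270.0672] [ 0.717  -0.1941  0.0249] zmax 0.029113610564833525  ((717.7806396484375, -191.48312377929688), (86.39336395263672, 22.464
[... 5721 characters left out ...]
6 0.2645] zmax 0.2899045859731133  ((749.1536865234375, -31.689605712890625), (26.21748924255371, 138.5771942138672), 55.817562103271484)
wrist jig+ 816 [431.6716 342.9951] [ 0.7009 -0.0066  0.2928] zmax 0.29998154452995196  ((697.925537109375, -3.5070276260375977), (16.52017593383789, 8.502274513244629), 86.44036865234375)
wrist vice 7558 [ 31.4682 168.8302] [0.4216 0.0204 0.0864] zmax 0.10475957361460592  ((418.5657043457031, 21.79207992553711), (118.59552001953125, 59.434715270996094), 85.14863586425781)
wrist vice 256 [ 93.5117 274.6992] [ 0.4494 -0.0964  0.0623] zmax 0.07634879094289154  ((444.8453369140625, -96.63509368896484), (4.207387924194336, 29.64447021484375), 84.45923614501953)
```

```bash
python3 inch.py '0.03,-0.02,-0.014,0 | 0.03,-0.02,-0.014,0 | 0.03,-0.02,-0.014,0 | 0.03,-0.02,-0.014,0 | 0.03,-0.02,-0.014,0 | 0.03,-0.02,-0.014,0 | 0.02,-0.02,-0.014,0 | 0,0,0,0 | 0,0,0,0'
cat >> h.py <<'E'
def cups(c,lo=.064,hi=.082):
    P=cloud(c);m=(P[...,2]>lo)&(P[...,2]<hi)&(c["hsv"][...,1]<70)
    nn,l,st,ce=cv2.connectedComponentsWithStats(cv2.dilate(m.astype(np.uint8),np.ones((3,3))))
    for i in range(1,nn):
        q=P[(l==i)&m]
        if len(q)>60:
            x,y,r=circ(q)
            if .02<r<.035: print("cup px",ce[i].round(),"xyr",round(x,4),round(y,4),round(r,4),"z",np.median(q[:,2]).round(4),len(q))
def cartons(c,hue=((3,140,80),(18,255,255))):
    P=cloud(c);m=cv2.inRange(c["hsv"],*hue).astype(bool)&(P[...,2]>.078)&(P[...,2]<.098)
    nn,l,st,ce=cv2.connectedComponentsWithStats(m.astype(np.uint8))
    for i in range(1,nn):
        if st[i,4]>200:
            q=P[l==i];print("carton px",ce[i].round(),"top z",np.median(q[:,2]).round(4),cv2.minAreaRect(q[:,:2].astype(np.float32)*1000))
E
python3 - <<'E'
from h import *
c=cam("wrist");cv2.imwrite("pics/w1.png",c["pixels"][:,:,::-1]);cups(c);cartons(c);print(manip.get_obs()["position"])
P=cloud(c);print([P[v,u] for u,v in((60,100),(300,150))])
E
```

```text
time: 1.3
position: [0.51, 0.2001, 0.401]
orientation: [0.0, 0.707, 0.707, 0.0]
wrist_force: [0.0, -1.5, -0.1]
width: 0.088
finger_force: 0.0
cup px [232.  14.] xyr 0.4554 0.3994 0.028 z 0.0737 259
cup px [323.  99.] xyr 0.5593 0.2852 0.0285 z 0.0743 411
cup px [230. 189.] xyr 0.4489 0.1798 0.0284 z 0.074 420
cup px [211. 270.] xyr 0.4075 0.0566 0.0256 z 0.0686 341
cup px [232. 369.] xyr 0.4405 -0.1215 0.0265 z 0.0695 136
carton px [323.  17.] top z 0.0887 ((557.5652465820312, 373.4779052734375), (64.90996551513672, 34.7689094543457), 2.1839497089385986)
carton px [223.  93.] top z 0.0888 ((446.0127868652344, 292.02703857421875), (64.50165557861328, 60.67680358886719), 22.399677276611328)
[0.51032882 0.19913259 0.40048404]
[array([-0.35224696,  0.34055317, -0.85249698]), array([5.39714045e-01, 2.20178872e-01, 4.08516828e-04])]
```

View pics/w1.png

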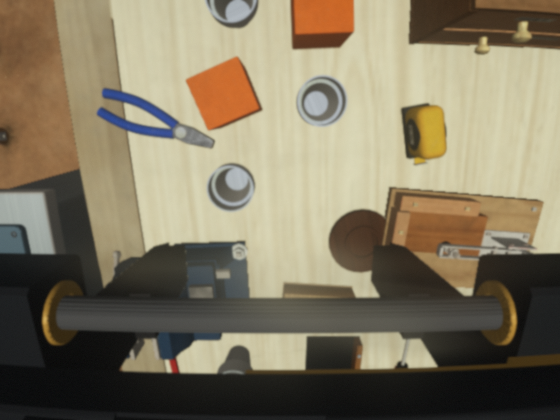

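```bash
python3 inch.py '-0.0095,-0.0305,0,0 | -0.0095,-0.0305,0,0 | 0,0,0.045,0 | 0,0,0.045,0 | 0,0,0.045,0 | 0,0,0.045,0 | 0,0,0.04,0 | 0,0,0.03,0 | 0,0,0.02,0 | 0,0,0,0 | 0,0,0,0' .076
python3 - <<'E'
from h import *
print(manip.get_obs()["position"])
show("wrist","w2.png")
E
```

```text
time: 2.45
position: [0.4494, 0.18, 0.1306]
orientation: [0.0, 0.708, 0.707, -0.001]
wrist_force: [-0.5, 0.0, 0.6]
width: 0.0761
finger_force: 0.0
[0.44939956 0.18004468 0.13060274]
```

View pics/w2.png

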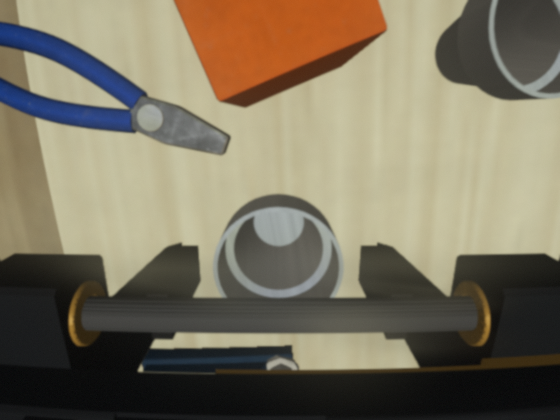

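```bash
python3 inch.py '0,0,0.012,0 | 0,0,0.0055,0 | 0,0,0,0' ; python3 inch.py '0,0,0,0 | 0,0,0,0 | 0,0,0,0 | 0,0,0,0 | 0,0,0,0' .03; python3 inch.py '0,0,-0.02,0 | 0,0,-0.04,0 | 0,0,-0.04,0 | 0,0,-0.04,0 | -0.03,0.03,-0.03,0 | -0.03,0.03,0,0 | -0.03,0.03,0,0 | -0.03,0.03,0,0 | -0.03,0.03,0,0 | -0.03,0.028,0,0 | 0,0,0,0 | 0,0,0,0'
cat >> h.py <<'E'
def coaster(c,z=.012):
    # outer edge of dark-brown disc, ray onto plane z
    H=c["hsv"];m=((H[...,2]<105)&(H[...,1]>60)).astype(np.uint8)
    q=onplane(c,np.argwhere(np.ones_like(m))[:,::-1],z).reshape(420,560,3)
    m&=(np.hypot(q[...,0]-.627,q[...,1]-.086)<.062).astype(np.uint8)
    e=max(cv2.findContours(cv2.morphologyEx(m,cv2.MORPH_CLOSE,np.ones((5,5))),cv2.RETR_EXTERNAL,cv2.CHAIN_APPROX_NONE)[0],key=cv2.contourArea).reshape(-1,2)
    p=onplane(c,e,z)[:,:2]
    for _ in range(6):
        x,y,r=circ(p);d=abs(np.hypot(p[:,0]-x,p[:,1]-y)-r);p=p[d<max(.0015,np.percentile(d,85))] if d.max()>.0015 else p
    print("coaster",x,y,r,len(p),len(e))
    return m
E
python3 - <<'E'
from h import *
print(manip.get_obs()["position"])
c=cam("wrist");m=coaster(c);im=c["pixels"][:,:,::-1].copy();cv2.imwrite("pics/w3.png",im)
E
```

```text
time: 2.8
position: [0.4486, 0.1808, 0.1127]
orientation: [-0.0, 0.707, 0.707, -0.0]
wrist_force: [0.3, 0.1, 0.2]
width: 0.0759
finger_force: 0.0
time: 3.3
position: [0.4491, 0.1811, 0.1134]
orientation: [0.0, 0.707, 0.707, 0.0]
wrist_force: [0.1, 0.5, 2.3]
width: 0.0601
finger_force: 30.0
time: 4.5
position: [0.6257, 0.0013, 0.2814]
orientation: [-0.0, 0.708, 0.706, -0.0]
wrist_force: [-0.5, 1.4, -0.7]
width: 0.0607
finger_force: 30.0
[0.62570138 0.00134475 0.28143649]
coaster 0.6340275706119336 0.08532048942421433 0.047523374055265806 192 320
```

View pics/w3.png

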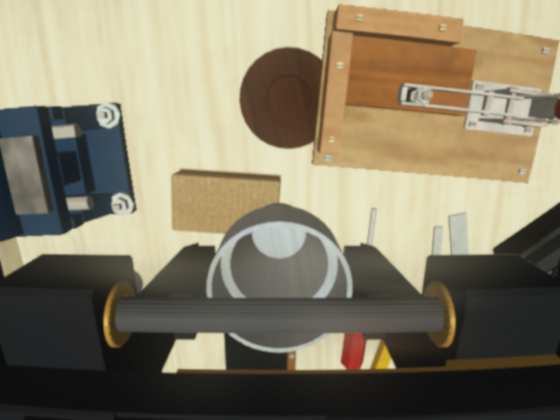

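Run:
```python
from h import *
from scipy.optimize import least_squares
np.set_printoptions(precision=4,suppress=True)
c=cam("wrist")
g=cv2.cvtColor(c["pixels"],cv2.COLOR_RGB2GRAY).astype(float)
# edge: dark disc vs light bench along radial lines from rough centre (left half)
pts=[]
for a in np.radians(np.arange(80,281,4)):
    r=np.arange(35,65,.25);x=290+r*np.cos(a);y=97-r*np.sin(a)
    s=cv2.remap(g.astype(np.float32),x[None].astype(np.float32),y[None].astype(np.float32),1)[0]
    s=cv2.GaussianBlur(s[None],(9,1),0)[0];k=np.argmax(np.diff(s));pts.append((x[k],y[k]))
p=onplane(c,pts,.011)[:,:2]
f=least_squares(lambda v:np.hypot(p[:,0]-v[0],p[:,1]-v[1])-.05,[.63,.086],loss="soft_l1",f_scale=.001)
print(f.x,circ(p),np.abs(f.fun).max())
```

```text
[0.6353 0.085 ] (np.float64(0.6343988367026412), np.float64(0.08503963378252072), np.float64(0.04927666043690301)) 0.0009175326704041406
```

```bash
python3 inch.py '0.03,0.0033,0,0 | 0.03,0.003,0,0 | 0.023,0.003,0,0 | 0,0,0.04,0 | 0,0,0.04,0 | 0,0,0.04,0 | 0,0,0.02,0 | 0,0,0.008,0 | 0,0,0.003,0 | 0,0,0,0 | 0,0,0,0'; python3 inch.py '0,0,0.003,0 | 0,0,0.001,0 | 0,0,0,0'
```

```text
time: 5.7
position: [0.636, 0.0855, 0.1327]
orientation: [0.001, 0.707, 0.707, 0.001]
wrist_force: [-0.2, -0.7, -0.6]
width: 0.0603
finger_force: 30.0
time: 6.0
position: [0.6351, 0.0851, 0.1272]
orientation: [0.0, 0.707, 0.707, 0.0]
wrist_force: [-0.2, -0.6, -0.7]
width: 0.0603
finger_force: 30.0
```

```bash
python3 inch.py '0,0,0.0015,0 | 0,0,0.0005,0 | 0,0,0,0'; python3 inch.py '0,0,0,0 | 0,0,0,0 | 0,0,0,0' .076;  python3 inch.py '0,0,-0.02,0 | 0,0,-0.04,0 | 0,0,-0.04,0 | -0.03,0,-0.03,0 | -0.03,0,-0.03,0 | -0.03,0,0,0 | 0,0,0,0 | 0,0,0,0'
python3 - <<'E'
from h import *
print(manip.get_obs()["position"])
c=cam("wrist");cups(c,.076,.096);cv2.imwrite("pics/w4.png",c["pixels"][:,:,::-1])
for n in("scene","side"): print(n);cups(cam(n),.08,.092)
E
```

```text
time: 6.3
position: [0.6353, 0.0851, 0.1255]
orientation: [0.0, 0.707, 0.707, 0.0]
wrist_force: [-0.5, 0.4, 3.8]
width: 0.0601
finger_force: 30.0
time: 6.6
position: [0.6351, 0.0852, 0.1249]
orientation: [-0.0, 0.707, 0.707, -0.0]
wrist_force: [0.7, 0.7, -0.0]
width: 0.0761
finger_force: 0.0
time: 7.4
position: [0.6349, -0.0053, 0.2847]
orientation: [-0.0, 0.708, 0.707, -0.0]
wrist_force: [-0.7, 0.0, -0.8]
width: 0.076
finger_force: 0.0
[ 0.63488205 -0.00528432  0.28473363]
cup px [279.  84.] xyr 0.6344 0.0836 0.028 z 0.0863 884
cup px [ 33. 118.] xyr 0.408 0.0602 0.0201 z 0.0813 351
cup px [ 26. 179.] xyr 0.4053 0.0087 0.0319 z 0.0916 1205
scene
cup px [308. 181.] xyr 0.6362 0.0838 0.0284 z 0.0846 123
cup px [439. 201.] xyr 0.9224 -0.0906 0.0209 z 0.0866 68
cup px [528. 263.] xyr 1.0087 -0.3191 0.0317 z 0.0867 100
side
cup px [303. 169.] xyr 0.4092 0.0133 0.034 z 0.0895 81
cup px [291. 230.] xyr 0.6391 0.0865 0.0285 z 0.0839 82
cup px [341. 344.] xyr 0.8941 0.3607 0.0304 z 0.0906 67
```

```bash
python3 inch.py '0.04,-0.015,0,0 | 0.04,-0.015,0,0 | 0.04,-0.015,0,0 | 0.04,-0.015,0,0 | 0.045,-0.016,0,0 | 0,0,0,0 | 0,0,0,0'
cat > look.py <<'E'
from h import *
c=cam("wrist");o=manip.get_obs();print(o["position"].round(4));cups(c);cartons(c)
E
python3 look.py
```

```text
time: 8.25
position: [0.5582, 0.2025, 0.2847]
orientation: [-0.0, 0.705, 0.709, -0.0]
wrist_force: [0.7, 0.5, -0.2]
width: 0.076
finger_force: 0.0
[0.5589 0.2005 0.2847]
cup px [283.  95.] xyr 0.5598 0.285 0.028 z 0.0743 764
cup px [344. 288.] xyr 0.6336 0.0851 0.028 z 0.0725 311
cup px [356. 335.] xyr 0.635 0.0808 0.0249 z 0.0783 150
carton px [275.   1.] top z 0.0836 ((558.6087646484375, 356.2988586425781), (61.70146560668945, 1.7115693092346191), 2.4731979370117188)
carton px [143.  87.] top z 0.0887 ((446.225341796875, 291.4920349121094), (65.01960754394531, 61.05952835083008), 22.686946868896484)
```

```bash
python3 inch.py '0.04,0,0,0 | 0.0445,0,0,0 | 0,0,0.04,0 | 0,0,0.04,0 | 0,0,0.04,0 | 0,0,0.03,0 | 0,0,0.015,0 | 0,0,0.0065,0 | 0,0,0,0 | 0,0,0,0'; python3 inch.py '0,0,0,0 | 0,0,0,0 | 0,0,0,0 | 0,0,0,0 | 0,0,0,0' .03; python3 inch.py '0,0,-0.02,0 | 0,0,-0.04,0 | 0,0,-0.04,0 | 0,0,-0.04,0 | -0.02,0.015,-0.0315,0 | -0.04,0.015,0,0 | -0.04,0.015,0,0 | -0.04,0.015,0,0 | -0.04,0.0155,0,0 | -0.02,0,0,0 | 0,0,0,0 | 0,0,0,0'
python3 - <<'E'
from h import *
c=cam("wrist");cv2.imwrite("pics/w5.png",c["pixels"][200:,:,::-1]);print(manip.get_obs()["position"])
E
```

```text
time: 9.3
position: [0.5602, 0.2849, 0.1151]
orientation: [0.0, 0.707, 0.707, 0.001]
wrist_force: [0.8, -0.4, 1.3]
width: 0.0764
finger_force: 0.0
time: 9.8
position: [0.5598, 0.2851, 0.1147]
orientation: [0.0, 0.707, 0.707, 0.001]
wrist_force: [-0.7, -0.3, 6.5]
width: 0.0595
finger_force: 41.0
time: 11.0
position: [0.6343, 0.0854, 0.285]
orientation: [-0.0, 0.707, 0.707, 0.0]
wrist_force: [0.5, 1.3, -1.0]
width: 0.0596
finger_force: 40.8
[0.63419582 0.08657811 0.28501208]
```

View pics/w5.png

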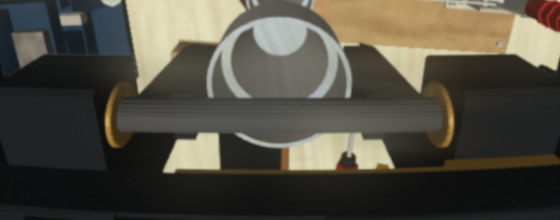

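```bash
python3 inch.py '-0.001,0.0005,0.04,0 | 0,0,0.04,0 | 0,0,0.02,0 | 0,0,0.01,0 | 0,0,0.008,0 | 0,0,0.005,0 | 0,0,0.003,0 | 0,0,0,0 | 0,0,0,0'; python3 inch.py '0,0,0.003,0 | 0,0,0.002,0 | 0,0,0,0'
```

```text
time: 11.95
position: [0.6356, 0.0836, 0.1598]
orientation: [0.0, 0.707, 0.707, 0.0]
wrist_force: [0.2, 0.0, -0.3]
width: 0.0597
finger_force: 40.8
time: 12.25
position: [0.635, 0.0836, 0.1538]
orientation: [-0.0, 0.707, 0.707, -0.0]
wrist_force: [-0.0, 0.8, -1.2]
width: 0.0596
finger_force: 40.8
```

```bash
python3 inch.py '0,0,0.001,0 | 0,0,0.0005,0 | 0,0,0,0'; python3 inch.py '0,0,0,0 | 0,0,0,0 | 0,0,0,0' .076;  python3 inch.py '0,0,-0.02,0 | 0,0,-0.04,0 | 0,0,-0.04,0 | -0.03,0,-0.03,0 | -0.03,0,-0.02,0 | -0.03,0,0,0 | 0,0,0,0 | 0,0,0,0'
python3 - <<'E'
from h import *
print(manip.get_obs()["position"])
c=cam("wrist");cups(c,.104,.12)
for n in("scene","side"): print(n);cups(cam(n),.102,.12)
E
```

```text
time: 12.55
position: [0.6352, 0.0837, 0.1529]
orientation: [0.0, 0.707, 0.707, 0.0]
wrist_force: [-1.6, -0.5, 2.9]
width: 0.0593
finger_force: 40.9
time: 12.85
position: [0.6351, 0.0836, 0.1525]
orientation: [-0.0, 0.707, 0.707, -0.0]
wrist_force: [0.2, 0.8, -0.3]
width: 0.0756
finger_force: 0.0
time: 13.65
position: [0.6349, -0.0068, 0.3023]
orientation: [-0.0, 0.708, 0.707, -0.0]
wrist_force: [-0.4, 0.6, -0.7]
width: 0.0759
finger_force: 0.0
[ 0.63491681 -0.00680637  0.30228986]
cup px [279.  81.] xyr 0.6346 0.0836 0.0281 z 0.1125 901
scene
cup px [309. 175.] xyr 0.6365 0.0836 0.0284 z 0.1084 173
cup px [532. 258.] xyr 1.0088 -0.3201 0.0327 z 0.1106 183
side
cup px [291. 226.] xyr 0.6396 0.0864 0.0284 z 0.1087 107
```

```bash
python3 inch.py '0.035,-0.02,0,0 | 0.035,-0.02,0,0 | 0.035,-0.02,0,0 | 0.035,-0.02,0,0 | 0.035,-0.02,0,0 | 0.035,-0.02,0,0 | 0.035,-0.02,0,0 | 0.035,-0.02,0,0 | 0.035,-0.02,0,0 | 0,0,0,0 | 0,0,0,0'
python3 look.py
```

```text
time: 14.9
position: [0.454, 0.3102, 0.3023]
orientation: [-0.0, 0.706, 0.709, -0.0]
wrist_force: [0.5, -0.4, -0.2]
width: 0.0761
finger_force: 0.0
[0.4549 0.3088 0.3023]
cup px [282.  86.] xyr 0.4552 0.4003 0.028 z 0.0744 694
carton px [399. 105.] top z 0.0887 ((556.9007568359375, 386.93310546875), (65.48279571533203, 60.5599250793457), 2.819744110107422)
carton px [270. 209.] top z 0.0888 ((445.38568115234375, 292.5093078613281), (64.91368865966797, 61.41455078125), 22.47394561767578)
```

```bash
python3 inch.py '0.045,0,0,0 | 0.0465,0,0,0 | 0,0,0.04,0 | 0,0,0.04,0 | 0,0,0.04,0 | 0,0,0.04,0 | 0,0,0.02,0 | 0,0,0.0085,0 | 0,0,0,0 | 0,0,0,0'; python3 inch.py '0,0,0,0 | 0,0,0,0 | 0,0,0,0 | 0,0,0,0 | 0,0,0,0' .03; python3 inch.py '0,0,-0.02,0 | 0,0,-0.04,0 | 0,0,-0.04,0 | 0,0,-0.04,0 | 0,0,-0.04,0 | -0.036,0.02,-0.01,0 | -0.035,0.02,0,0 | -0.035,0.02,0,0 | -0.035,0.02,0,0 | -0.035,0.02,0,0 | -0.035,0.02,0,0 | -0.035,0.02,0,0';python3 inch.py '-0.035,0.02,0,0 | -0.035,0.02,0,0 | 0,0,0,0 | 0,0,0,0'
python3 - <<'E'
from h import *
c=cam("wrist");cv2.imwrite("pics/w6.png",c["pixels"][200:,:,::-1]);print(manip.get_obs()["position"])
E
```

```text
time: 15.95
position: [0.4562, 0.4002, 0.1152]
orientation: [0.0, 0.707, 0.707, 0.001]
wrist_force: [-0.3, 0.5, 0.8]
width: 0.0757
finger_force: 0.0
time: 16.45
position: [0.4558, 0.4006, 0.1153]
orientation: [0.0, 0.707, 0.707, 0.001]
wrist_force: [-1.0, -0.5, 7.2]
width: 0.0603
finger_force: 30.0
time: 17.65
position: [0.5956, 0.1526, 0.3042]
orientation: [0.0, 0.707, 0.707, 0.0]
wrist_force: [0.3, -0.5, -1.0]
width: 0.0605
finger_force: 30.0
time: 18.05
position: [0.6352, 0.083, 0.3039]
orientation: [-0.0, 0.708, 0.706, -0.0]
wrist_force: [-1.0, 0.8, -0.3]
width: 0.0608
finger_force: 30.0
[0.63472623 0.08478181 0.30392739]
```

View pics/w6.png

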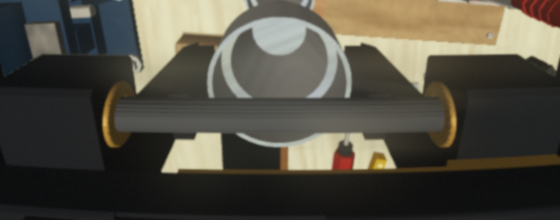

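```bash
python3 inch.py '0,0.0003,0.04,0 | 0,0,0.04,0 | 0,0,0.015,0 | 0,0,0.008,0 | 0,0,0.007,0 | 0,0,0.005,0 | 0,0,0.004,0 | 0,0,0,0 | 0,0,0,0'; python3 inch.py '0,0,0.003,0 | 0,0,0.002,0 | 0,0,0.0015,0 | 0,0,0,0'
```

```text
time: 19.0
position: [0.6358, 0.0841, 0.1857]
orientation: [0.0, 0.707, 0.707, 0.0]
wrist_force: [-0.5, -0.2, -0.8]
width: 0.0608
finger_force: 30.0
time: 19.4
position: [0.6357, 0.0842, 0.1793]
orientation: [0.0, 0.707, 0.707, 0.0]
wrist_force: [-1.3, -0.4, 5.2]
width: 0.0606
finger_force: 30.0
```

Contact at the expected height; release and go to look for c4.

```bash
python3 inch.py '0,0,0,0 | 0,0,0,0 | 0,0,0,0' .076;  python3 inch.py '0,0,-0.02,0 | 0,0,-0.04,0 | 0,0,-0.04,0 | -0.03,0,-0.03,0 | -0.03,0,-0.02,0 | -0.03,0,0,0 | 0,0,0,0 | 0,0,0,0'
python3 - <<'E'
from h import *
print(manip.get_obs()["position"])
c=cam("wrist");cups(c,.128,.148)
for n in("scene","side"): print(n);cups(cam(n),.128,.148)
E
python3 inch.py '-0.035,-0.032,0,0 | -0.035,-0.032,0,0 | -0.035,-0.032,0,0 | -0.035,-0.032,0,0 | -0.035,-0.032,0,0 | -0.035,-0.032,0,0 | 0,0,0,0 | 0,0,0,0'
python3 look.py
```

```text
time: 19.7
position: [0.6354, 0.0841, 0.1784]
orientation: [-0.0, 0.707, 0.707, -0.0]
wrist_force: [-0.6, -0.2, -0.5]
width: 0.076
finger_force: 0.0
time: 20.5
position: [0.6353, -0.0063, 0.3283]
orientation: [-0.0, 0.708, 0.707, -0.0]
wrist_force: [-0.4, 0.3, -0.7]
width: 0.0758
finger_force: 0.0
[ 0.63525343 -0.00627993  0.32828748]
cup px [279.  81.] xyr 0.6348 0.0839 0.0281 z 0.1383 952
scene
cup px [309. 167.] xyr 0.637 0.0837 0.0284 z 0.1346 180
cup px [540. 249.] xyr 1.0059 -0.321 0.0289 z 0.1389 340
cup px [463. 383.] xyr 0.6641 -0.4869 0.0213 z 0.133 970
side
cup px [128. 163.] xyr 0.6699 -0.4803 0.0213 z 0.1324 183
cup px [291. 221.] xyr 0.6399 0.0872 0.0284 z 0.1346 109
cup px [ 99. 267.] xyr 1.0123 -0.3151 0.0284 z 0.1387 199
time: 21.45
position: [0.4435, -0.2155, 0.3286]
orientation: [0.0, 0.707, 0.707, 0.0]
wrist_force: [-0.1, 0.8, -0.4]
width: 0.0759
finger_force: 0.0
[ 0.4444 -0.2145  0.3286]
cup px [277.  88.] xyr 0.4411 -0.1246 0.028 z 0.0744 570
```

```bash
python3 inch.py '0.045,-0.0015,0,0 | 0.0455,-0.001,0,0 | 0,0,0.04,0 | 0,0,0.04,0 | 0,0,0.04,0 | 0,0,0.04,0 | 0,0,0.03,0 | 0,0,0.015,0 | 0,0,0.0085,0 | 0,0,0,0 | 0,0,0,0'; python3 inch.py '0,0,0,0 | 0,0,0,0 | 0,0,0,0 | 0,0,0,0 | 0,0,0,0' .03; python3 inch.py '0,0,-0.02,0 | 0,0,-0.04,0 | 0,0,-0.04,0 | 0,0,-0.04,0 | 0,0,-0.04,0 | 0,0,-0.035,0 | 0.035,0.0325,0,0 | 0.035,0.0325,0,0 | 0.035,0.0325,0,0 | 0.035,0.0325,0,0 | 0.035,0.0325,0,0 | 0.0335,0.0315,0,0';python3 inch.py '0,0,0,0 | 0,0,0,0'
python3 - <<'E'
from h import *
c=cam("wrist");cv2.imwrite("pics/w7.png",c["pixels"][200:,:,::-1]);print(manip.get_obs()["position"])
E
```

```text
time: 22.6
position: [0.4418, -0.1247, 0.1156]
orientation: [0.0, 0.707, 0.708, 0.0]
wrist_force: [-0.4, 0.1, -0.0]
width: 0.0761
finger_force: 0.0
time: 23.1
position: [0.4417, -0.1255, 0.1159]
orientation: [0.001, 0.707, 0.707, 0.001]
wrist_force: [-0.0, 0.6, 7.0]
width: 0.0604
finger_force: 30.0
time: 24.3
position: [0.6358, 0.0846, 0.3299]
orientation: [-0.0, 0.707, 0.707, -0.0]
wrist_force: [0.1, -0.4, -0.2]
width: 0.0605
finger_force: 30.0
time: 24.5
position: [0.6348, 0.0839, 0.3292]
orientation: [-0.0, 0.707, 0.708, -0.001]
wrist_force: [-0.6, -0.8, -0.6]
width: 0.0607
finger_force: 30.0
[0.63445861 0.08235465 0.32954138]
```

View pics/w7.png

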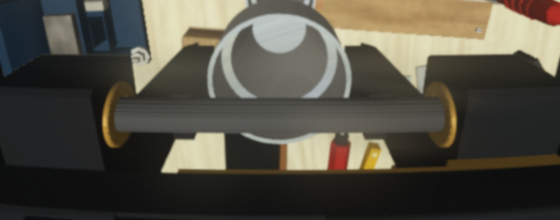

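```bash
python3 inch.py '-0.0005,0.0003,0.04,0 | 0,0,0.04,0 | 0,0,0.015,0 | 0,0,0.008,0 | 0,0,0.007,0 | 0,0,0.005,0 | 0,0,0.003,0 | 0,0,0,0 | 0,0,0,0'; python3 inch.py '0,0,0.003,0 | 0,0,0.002,0 | 0,0,0.0015,0 | 0,0,0,0'
```

```text
time: 25.45
position: [0.6356, 0.0827, 0.2127]
orientation: [0.0, 0.707, 0.707, 0.0]
wrist_force: [0.5, 0.2, -0.2]
width: 0.0605
finger_force: 30.0
time: 25.85
position: [0.6354, 0.0827, 0.2059]
orientation: [0.0, 0.707, 0.707, 0.0]
wrist_force: [-1.0, 0.1, 2.5]
width: 0.0605
finger_force: 30.0
```

```bash
python3 inch.py '0,0,0.0005,0 | 0,0,0,0';python3 inch.py '0,0,0,0 | 0,0,0,0 | 0,0,0,0' .076;  python3 inch.py '0,0,-0.02,0 | 0,0,-0.04,0 | 0,0,-0.04,0 | -0.03,0,-0.03,0 | -0.03,0,-0.02,0 | -0.03,0,0,0 | 0,0,0,0 | 0,0,0,0'
python3 - <<'E'
from h import *
print(manip.get_obs()["position"])
c=cam("wrist");cups(c,.154,.174)
for n in("scene","side"): print(n);cups(cam(n),.152,.174)
E
python3 inch.py '-0.04,-0.017,0,0 | -0.04,-0.017,0,0 | -0.04,-0.017,0,0 | -0.04,-0.017,0,0 | -0.04,-0.017,0,0 | -0.04,-0.017,0,0 | -0.04,-0.017,0.01,0 | -0.04,-0.017,0.02,0 | -0.04,-0.017,0.02,0 | -0.04,-0.017,0.02,0 | 0,0,0,0 | 0,0,0,0' .05
cat > lid.py <<'E'
from h import *
c=cam("wrist");print(manip.get_obs()["position"])
P=cloud(c);Z=P[...,2];b=np.hypot(P[...,0]-.466,P[...,1]+.342)<.06
for n,lo,hi in(("disc",.009,.017),("knobtop",.040,.05)):
    q=P[b&(Z>lo)&(Z<hi)];print(n,len(q),np.median(q,0),cv2.minEnclosingCircle(q[:,:2].astype(np.float32)*1000))
cv2.imwrite("pics/lid.png",c["pixels"][:,:,::-1])
E
python3 lid.py
```

```text
time: 26.05
position: [0.6355, 0.0828, 0.2059]
orientation: [0.0, 0.707, 0.707, 0.0]
wrist_force: [-1.4, -1.0, 5.8]
width: 0.0609
finger_force: 30.0
time: 26.35
position: [0.6351, 0.0826, 0.2048]
orientation: [-0.0, 0.707, 0.707, -0.0]
wrist_force: [-0.3, -0.5, -0.3]
width: 0.0758
finger_force: 0.0
time: 27.15
position: [0.6351, -0.0079, 0.3548]
orientation: [-0.0, 0.708, 0.707, -0.0]
wrist_force: [-0.1, 1.6, 0.0]
width: 0.076
finger_force: 0.0
[ 0.63507909 -0.00791129  0.35479919]
cup px [279.  79.] xyr 0.6345 0.0835 0.0281 z 0.1643 936
scene
cup px [310. 159.] xyr 0.6365 0.0836 0.0285 z 0.1597 227
side
cup px [290. 215.] xyr 0.6394 0.0865 0.0284 z 0.1594 142
time: 28.5
position: [0.4651, -0.4072, 0.2842]
orientation: [-0.001, 0.707, 0.707, 0.0]
wrist_force: [1.2, 0.6, 0.4]
width: 0.0501
finger_force: 0.0
[ 0.46636426 -0.4060244   0.28487001]
disc 2477 [ 0.46326027 -0.3437315   0.01380101] ((463.0845031738281, -345.13134765625), 30.96280288696289)
knobtop 361 [ 0.46344024 -0.34522981  0.0465069 ] ((463.401123046875, -344.97125244140625), 9.89556884765625)
```

```bash
python3 inch.py '0.031,-0.001,0,0 | 0.031,-0.0012,0,0 | 0,0,0.04,0 | 0,0,0.04,0 | 0,0,0.04,0 | 0,0,0.04,0 | 0,0,0.025,0 | 0,0,0.012,0 | 0,0,0.0055,0 | 0,0,0,0 | 0,0,0,0'; python3 inch.py '0,0,0,0 | 0,0,0,0 | 0,0,0,0 | 0,0,0,0 | 0,0,0,0' .01; python3 inch.py '0,0,-0.02,0 | 0,0,-0.04,0 | 0,0,-0.04,0 | 0,0,-0.04,0 | 0,0,-0.04,0 | 0,0,-0.04,0 | 0.02,0.008,-0.0225,0 | 0,0,0,0 | 0,0,0,0'
python3 - <<'E'
from h import *
c=cam("wrist");cv2.imwrite("pics/w8.png",c["pixels"][180:,:,::-1]);print(manip.get_obs()["position"])
E
```

```text
time: 29.65
position: [0.4642, -0.3456, 0.084]
orientation: [0.001, 0.707, 0.707, 0.0]
wrist_force: [0.3, -0.8, -0.4]
width: 0.05
finger_force: 0.0
time: 30.15
position: [0.4632, -0.3455, 0.0829]
orientation: [0.0, 0.707, 0.707, 0.0]
wrist_force: [-0.4, 0.9, 2.6]
width: 0.0191
finger_force: 30.0
time: 31.05
position: [0.4709, -0.3252, 0.3247]
orientation: [-0.0, 0.707, 0.707, -0.0]
wrist_force: [0.7, -0.1, -0.7]
width: 0.019
finger_force: 30.0
[ 0.47022296 -0.32546841  0.32382168]
```

View pics/w8.png

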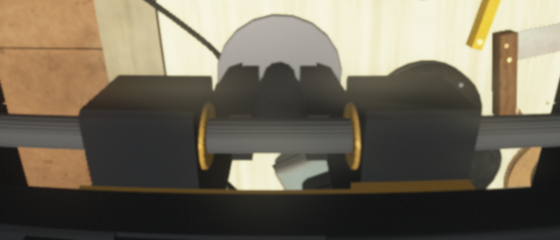

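```bash
python3 inch.py '0.0409,0.0164,0,0 | 0.0409,0.0164,0,0 | 0.0409,0.0164,0,0 | 0.0409,0.0164,0,0 | 0.0409,0.0164,0,0 | 0.0409,0.0164,0,0 | 0.0409,0.0164,0,0 | 0.0409,0.0164,0,0 | 0.0409,0.0164,0,0 | 0.0409,0.0164,0,0 | 0,0,0,0 | 0,0,0,0'; python3 inch.py '0,0,0.03,0 | 0,0,0.02,0 | 0,0,0.015,0 | 0,0,0.006,0 | 0,0,0,0 | 0,0,0,0'
```

```text
time: 32.3
position: [0.6345, 0.0837, 0.3227]
orientation: [-0.001, 0.707, 0.708, -0.002]
wrist_force: [0.3, -0.2, -0.8]
width: 0.0193
finger_force: 30.0
time: 32.9
position: [0.6355, 0.0833, 0.2549]
orientation: [0.0, 0.707, 0.707, 0.0]
wrist_force: [-0.4, -0.4, -0.5]
width: 0.0191
finger_force: 30.0
```

```bash
python3 inch.py '-0.0002,-0.0005,0.006,0 | 0,0,0.005,0 | 0,0,0.003,0 | 0,0,0,0';python3 inch.py '0,0,0.0015,0 | 0,0,0.001,0 | 0,0,0,0'
```

```text
time: 33.3
position: [0.6342, 0.0834, 0.2395]
orientation: [-0.0, 0.707, 0.707, -0.0]
wrist_force: [-0.0, 0.4, -0.9]
width: 0.0193
finger_force: 30.0
time: 33.6
position: [0.6352, 0.0836, 0.2388]
orientation: [0.001, 0.707, 0.707, 0.001]
wrist_force: [-1.0, -0.1, 5.2]
width: 0.0192
finger_force: 30.0
```

```bash
python3 inch.py '0,0,0,0 | 0,0,0,0 | 0,0,0,0' .05;  python3 inch.py '0,0,-0.02,0 | 0,0,-0.03,0 | 0,0,-0.03,0 | -0.03,0,-0.02,0 | -0.03,0,-0.02,0 | -0.03,0,0,0 | 0,0,0,0 | 0,0,0,0' .088
python3 - <<'E'
from h import *
print(manip.get_obs()["position"])
c=cam("wrist");P=cloud(c);Z=P[...,2];b=np.hypot(P[...,0]-.635,P[...,1]-.084)<.05
for lo,hi in((.162,.174),(.196,.21)):
    q=P[b&(Z>lo)&(Z<hi)];print(len(q),np.median(q,0),cv2.minEnclosingCircle(q[:,:2].astype(np.float32)*1000))
# strip and mat
Zs=(Z>.02)&(Z<.032)&(P[...,0]>.62)&(P[...,0]<.66)&(P[...,1]<-.05)&(P[...,1]>-.35)
q=P[Zs];print(len(q),q.min(0),q.max(0))
for n in("scene","side"): print(n);cartons(cam(n))
show("side","s2.png",(200,120,520,360),2)
E
```

```text
time: 33.9
position: [0.6345, 0.0834, 0.2374]
orientation: [-0.0, 0.707, 0.707, -0.0]
wrist_force: [-0.2, 0.3, -0.4]
width: 0.041
finger_force: 0.0
time: 34.7
position: [0.6344, -0.0071, 0.3573]
orientation: [-0.0, 0.708, 0.707, -0.0]
wrist_force: [-0.2, -0.2, -0.4]
width: 0.0882
finger_force: 0.0
[ 0.63436696 -0.00713439  0.35728931]
4463 [0.63388461 0.08364429 0.16969384] ((634.173583984375, 84.09237670898438), 30.953731536865234)
689 [0.63390011 0.08338052 0.20247596] ((634.2228393554688, 83.66773986816406), 10.015081405639648)
703 [ 0.63470884 -0.30433036  0.02071734] [ 0.64568909 -0.08851528  0.02949647]
scene
carton px [234. 128.] top z 0.0875 ((526.6575927734375, 358.9646911621094), (64.10723876953125, 64.42894744873047), 89.78094482421875)
carton px [214. 149.] top z 0.0881 ((448.0662536621094, 290.0004577636719), (66.7898941040039, 61.50578689575195), 21.406728744506836)
carton px [500. 226.] top z 0.0881 ((1003.2471923828125, -217.6770782470703), (66.39723205566406, 65.52096557617188), 7.201562881469727)
side
carton px [381. 210.] top z 0.0871 ((450.2213439941406, 295.0767822265625), (68.26009368896484, 60.82882308959961), 22.214441299438477)
carton px [393. 238.] top z 0.0877 ((531.5709228515625, 363.857421875), (60.63455581665039, 68.69014739990234), 87.41557312011719)
carton px [132. 289.] top z 0.0875 ((1007.611083984375, -211.9955596923828), (64.42327880859375, 67.29682159423828), 5.960262775421143)
```

View pics/s2.png

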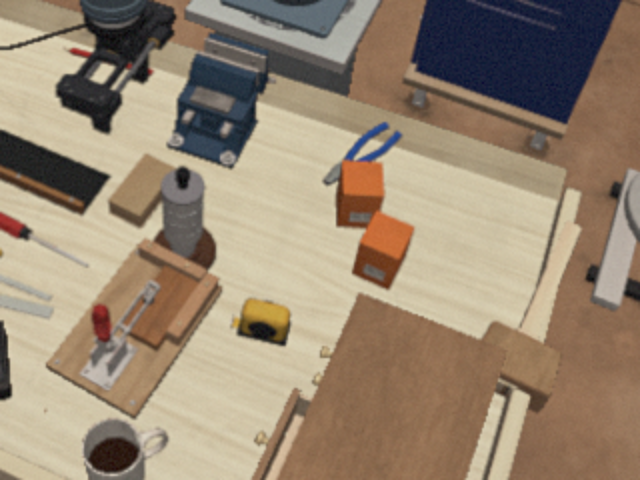

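```bash
python3 inch.py '0.04,-0.015,0,0 | 0.04,-0.015,0,0 | 0.04,-0.015,0,0 | 0.04,-0.015,0,0 | 0.04,-0.015,0,0 | 0.04,-0.015,0.01,0 | 0.035,-0.016,0.02,0 | 0,0,0,0 | 0,0,0,0' .084
python3 look.py
```

```text
time: 35.8
position: [0.5275, 0.2698, 0.327]
orientation: [-0.0, 0.706, 0.708, -0.001]
wrist_force: [-0.6, -1.4, 0.5]
width: 0.0838
finger_force: 0.0
[0.5286 0.2684 0.3275]
carton px [279.  89.] top z 0.0888 ((526.47802734375, 359.8426208496094), (60.9897346496582, 63.71513748168945), 87.675537109375)
carton px [196. 163.] top z 0.0888 ((445.92205810546875, 291.9452819824219), (64.81477355957031, 60.97989273071289), 22.884660720825195)
```

```bash
python3 inch.py '0.045,-0.001,0,0.035 | 0.0455,-0.0005,0,0 | 0,0,0.04,0 | 0,0,0.04,0 | 0,0,0.04,0 | 0,0,0.04,0 | 0,0,0.03,0 | 0,0,0.0175,0 | 0,0,0.008,0 | 0,0,0,0 | 0,0,0,0'; python3 inch.py '0,0,0,0 | 0,0,0,0 | 0,0,0,0 | 0,0,0,0 | 0,0,0,0' .04; python3 inch.py '0,0,-0.02,0 | 0,0,-0.03,0 | 0,0,-0.03,0 | 0,0,-0.04,0 | 0,0,-0.04,0 | 0,0,-0.04,0 | 0,0,-0.03,0 | 0,0,0,-0.035 | 0,0,0,0'
python3 - <<'E'
from h import *
c=cam("wrist");cv2.imwrite("pics/w9.png",c["pixels"][:,:,::-1]);print(manip.get_obs()["position"])
E
```

```text
time: 36.95
position: [0.5298, 0.3593, 0.1137]
orientation: [0.0, 0.72, 0.694, 0.001]
wrist_force: [0.3, 0.1, 0.5]
width: 0.0841
finger_force: 0.0
time: 37.45
position: [0.5281, 0.3593, 0.1129]
orientation: [-0.0, 0.719, 0.695, -0.0]
wrist_force: [-4.0, -0.4, 6.7]
width: 0.0646
finger_force: 30.0
time: 38.35
position: [0.5286, 0.3586, 0.3423]
orientation: [0.0, 0.707, 0.707, 0.0]
wrist_force: [-0.0, -0.6, -5.6]
width: 0.065
finger_force: 30.0
[0.52820308 0.35832352 0.34121273]
```

View pics/w9.png

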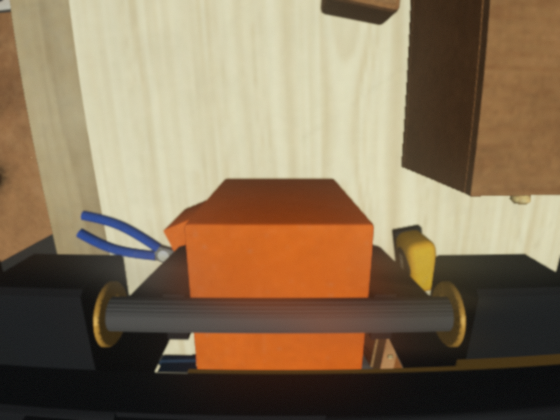

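```bash
python3 inch.py '-0.04,0,0,0 | -0.04,0,0,0 | -0.04,0,0,0 | -0.04,0,0,0 | -0.04,0,0,0 | -0.04,0,0,0 | -0.04,0,0,0 | -0.04,0.01,0,0 | -0.04,0.01,0,0 | -0.04,0.01,0,0 | -0.04,0.01,0,0 | -0.04,0.01,0,0'; python3 inch.py '-0.04,0.01,0,0 | -0.04,0.01,0,0 | -0.04,0.002,0,0 | -0.04,0,0,0 | -0.04,0,0,0 | -0.04,0,0,0 | 0,0,0,0 | 0,0,0,0'
python3 - <<'E'
from h import *
np.set_printoptions(precision=4,suppress=True)
c=cam("wrist");print(manip.get_obs()["position"]);cv2.imwrite("pics/w10.png",c["pixels"][:,:,::-1])
P=cloud(c);X,Y,Z=P[...,0],P[...,1],P[...,2]
m=(Z>.022)&(Z<.031)&(X>.6)&(X<.67)&(Y<-.07)&(Y>-.34)
for y in np.arange(-.32,-.08,.02):
    q=P[m&(abs(Y-y)<.01)]
    if len(q)>10: print(round(y,3),len(q),"front",q[:,0].min(),"back",q[:,0].max(),"z",np.median(q[:,2]))
m=(Z>-.004)&(Z<.008)&(c["hsv"][...,2]<70)&(X>.5)&(X<.66)&(Y<-.07);q=P[m];print("mat",np.percentile(q,[1,99],axis=0))
E
```

```text
time: 39.6
position: [0.578, -0.1227, 0.3405]
orientation: [-0.001, 0.707, 0.707, -0.001]
wrist_force: [1.1, 1.0, -5.2]
width: 0.0645
finger_force: 30.0
time: 40.4
position: [0.5994, -0.3621, 0.3399]
orientation: [-0.002, 0.708, 0.706, -0.001]
wrist_force: [0.1, 1.7, -5.6]
width: 0.0647
finger_force: 30.0
[ 0.6003 -0.3602  0.3402]
-0.32 139 front 0.6326435309954825 back 0.6422762256872003 z 0.026639779160494703
-0.3 161 front 0.6325246431063959 back 0.642909478257871 z 0.02651734755490409
-0.28 162 front 0.6331615071828867 back 0.6426434207513794 z 0.02653803443336064
-0.26 167 front 0.6332055192964541 back 0.6433091231958978 z 0.026623884712683232
-0.24 177 front 0.6336243891130168 back 0.6437902187821868 z 0.026549320293567213
-0.22 181 front 0.6338791350173423 back 0.6445679080566382 z 0.026493906356307217
-0.2 180 front 0.6343427820194592 back 0.6443632114627228 z 0.026583712527536607
-0.18 161 front 0.635053196448711 back 0.6439867315265246 z 0.02651168539660853
mat [[ 0.5566 -0.3232  0.0009]
 [ 0.6334 -0.1658  0.0049]]
```

View pics/w10.png

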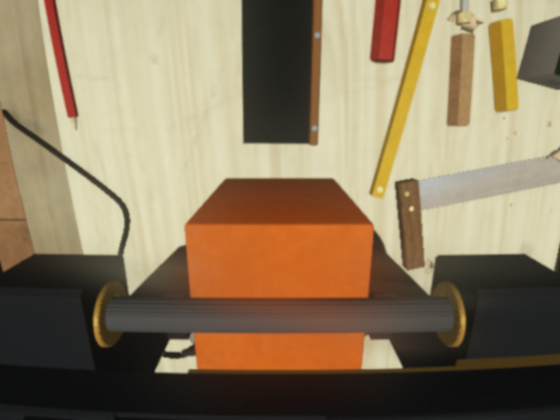

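```bash
python3 inch.py '0.04,0,0,0.014 | 0.04,0,0,0 | 0.04,0,0,0 | 0.04,-0.0005,0,0 | 0.027,0,0,0 | 0,0,0.04,0 | 0,0,0.04,0 | 0,0,0.04,0 | 0,0,0.04,0 | 0,0,0.035,0 | 0,0,0.015,0 | 0,0,0,0'; python3 inch.py '0,0,0,0 | 0,0,0.005,0 | 0,0,0.003,0 | 0,0,0,0 | 0,0,0,0'; python3 -c "
from h import *
o=manip.get_obs();print(o['position'],o['orientation'])"
```

```text
time: 41.65
position: [0.6009, -0.1723, 0.1301]
orientation: [-0.002, 0.711, 0.703, -0.001]
wrist_force: [-0.8, -0.1, -4.5]
width: 0.0646
finger_force: 30.0
time: 42.15
position: [0.6027, -0.1743, 0.1246]
orientation: [0.001, 0.712, 0.702, 0.0]
wrist_force: [-1.8, -0.4, -4.2]
width: 0.0645
finger_force: 30.0
[ 0.60271593 -0.17429738  0.12463932] [6.16992883e-04 7.12078999e-01 7.02098988e-01 3.59275783e-04]
```

```bash
python3 inch.py '0,-0.004,0,0 | 0,0,0.005,0 | 0,0,0.003,0 | 0,0,0,0 | 0,0,0,0'; python3 -c "
from h import *
o=manip.get_obs();print(o['position'],o['orientation'])"
```

```text
time: 42.65
position: [0.5983, -0.174, 0.1159]
orientation: [-0.0, 0.712, 0.702, 0.0]
wrist_force: [0.6, 0.6, -4.9]
width: 0.0648
finger_force: 30.0
[ 0.59826461 -0.17398112  0.11591194] [-5.60937655e-05  7.12022407e-01  7.02156741e-01  1.69043372e-06]
```

```bash
python3 inch.py '0,0.002,0,0 | 0,0,0.001,0 | 0,0,0,0 | 0,0,0,0'; python3 inch.py '0,0,0.0005,0 | 0,0,0,0 | 0,0,0,0'; python3 -c "
from h import *
o=manip.get_obs();print(o['position'],o['wrist_force'])"
```

```text
time: 43.05
position: [0.6002, -0.1741, 0.1151]
orientation: [-0.0, 0.712, 0.702, -0.0]
wrist_force: [-0.1, 0.2, -5.3]
width: 0.0647
finger_force: 30.0
time: 43.35
position: [0.6002, -0.1741, 0.115]
orientation: [0.0, 0.712, 0.702, -0.0]
wrist_force: [-2.3, -0.1, 0.2]
width: 0.0648
finger_force: 30.0
[ 0.60023999 -0.17409937  0.11495728] [-2.34409308 -0.12334727  0.21139683]
```

```bash
python3 inch.py '0,0,0,0 | 0,0,0,0 | 0,0,0,0 | 0,0,-0.02,0 | 0,0,-0.04,0 | 0,0,-0.04,0 | -0.03,0,-0.04,0 | -0.04,0,-0.04,0 | -0.03,0,-0.03,-0.014 | 0,0,0,0 | 0,0,0,0' .084
python3 - <<'E'
from h import *
np.set_printoptions(precision=4,suppress=True)
c=cam("wrist");print(manip.get_obs()["position"]);cartons(c)
P=cloud(c);X,Y,Z=P[...,0],P[...,1],P[...,2]
m=(Z>.084)&(Z<.093)&(Y<-.12)&(Y>-.22)&(X>.55)&(X<.65)
for y in np.arange(-.2,-.145,.01):
    q=P[m&(abs(Y-y)<.005)]
    if len(q)>5: print(round(y,3),"front",q[:,0].max(),"back",q[:,0].min())
for n in("scene","side"): print(n);cartons(cam(n))
E
```

```text
time: 44.45
position: [0.5989, -0.27, 0.3204]
orientation: [0.001, 0.708, 0.707, 0.0]
wrist_force: [0.7, 0.6, 0.2]
width: 0.084
finger_force: 0.0
[ 0.5988 -0.2684  0.3192]
carton px [280.  81.] top z 0.0908 ((599.6876831054688, -173.23805236816406), (61.41245651245117, 65.09503173828125), 89.75446319580078)
-0.2 front 0.6314376047686115 back 0.5670201972565894
-0.19 front 0.631159669117887 back 0.5672349683232973
-0.18 front 0.6319372550237121 back 0.5675510331938795
-0.17 front 0.6315784116765588 back 0.5677321697024923
-0.16 front 0.6322927251797776 back 0.5678816493474431
-0.15 front 0.6321326626561197 back 0.5672407932324031
scene
carton px [214. 149.] top z 0.0881 ((446.468505859375, 290.9267578125), (64.09915161132812, 62.887638092041016), 22.07728385925293)
carton px [500. 226.] top z 0.088 ((1003.0001831054688, -217.58831787109375), (66.79498291015625, 65.80784606933594), 6.234020709991455)
carton px [341. 266.] top z 0.0902 ((599.6237182617188, -174.11268615722656), (63.46645736694336, 62.96183776855469), 88.73699188232422)
side
carton px [223. 192.] top z 0.0885 ((605.2526245117188, -169.0501708984375), (65.37545013427734, 68.53330993652344), 89.52304077148438)
carton px [381. 210.] top z 0.0873 ((449.2960510253906, 294.7840576171875), (70.07672882080078, 61.49201202392578), 22.75252914428711)
carton px [132. 289.] top z 0.0874 ((1006.2803955078125, -211.22308349609375), (63.982357025146484, 67.52122497558594), 6.481065273284912)
```

```bash
python3 inch.py '0.045,-0.0125,0,0 | 0.045,-0.0125,0,0 | 0.045,-0.0125,0,0 | 0.045,-0.0125,0,0 | 0.045,-0.0125,0,0 | 0.045,-0.0125,0,0 | 0.045,-0.0125,0,0 | 0.045,-0.0125,0,0 | 0.045,-0.0125,0,0 | 0.045,-0.0125,0,0 | 0,0,0,0 | 0,0,0,0'
python3 look.py
```

```text
time: 45.8
position: [0.4726, 0.1821, 0.3191]
orientation: [-0.0, 0.706, 0.709, -0.001]
wrist_force: [0.0, -0.1, -0.7]
width: 0.084
finger_force: 0.0
[0.4733 0.1804 0.3192]
cup px [425. 252.] xyr 0.6337 0.0873 0.0259 z 0.0729 216
cup px [224. 283.] xyr 0.4043 0.0548 0.0288 z 0.0682 523
carton px [250.  66.] top z 0.0888 ((445.5149841308594, 291.54107666015625), (63.81449890136719, 61.29375076293945), 22.267667770385742)
```

```bash
python3 inch.py '0.037,-0.0093,0,0 | 0.037,-0.0092,0,0 | 0.037,-0.0092,0,0 | 0,0,0,-0.13 | 0,0,0,-0.13 | 0,0,0,-0.13 | 0,0,0,0 | 0,0,0,0'; python3 -c "
from h import *
o=manip.get_obs();print(o['position'],o['orientation'])
w,x,y,z=o['orientation'];R=Rn.from_quat([x,y,z,w]).as_matrix();print(np.degrees(np.arctan2(R[1,1],R[0,1])))"
python3 inch.py '0,0,0.04,0 | 0,0,0.04,0 | 0,0,0.04,0 | 0,0,0.03,0 | 0,0,0,0 | 0,0,0,0'; python3 -c "
from h import *
print(manip.get_obs()['position']);show('wrist','w11.png')"
```

```text
time: 46.65
position: [0.4467, 0.2903, 0.3196]
orientation: [0.0, 0.559, 0.829, -0.0]
wrist_force: [0.1, 0.0, 0.9]
width: 0.0841
finger_force: 0.0
[0.44674275 0.29032773 0.31960021] [ 4.22746716e-05  5.58996321e-01  8.29170047e-01 -3.79609537e-04]
22.027156091391817
time: 47.25
position: [0.4465, 0.2914, 0.1704]
orientation: [0.0, 0.558, 0.83, -0.0]
wrist_force: [1.0, 0.3, 1.3]
width: 0.0839
finger_force: 0.0
[0.44647465 0.29139667 0.17035175]
```

View pics/w11.png

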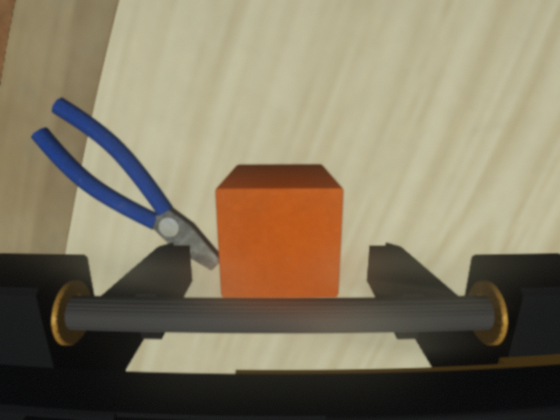

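```bash
python3 inch.py '0,0,0.03,0 | 0,0,0.018,0 | 0,0,0.009,0 | 0,0,0,0 | 0,0,0,0'; python3 inch.py '0,0,0,0 | 0,0,0,0 | 0,0,0,0 | 0,0,0,0 | 0,0,0,0' .04; python3 inch.py '0,0,-0.02,0 | 0,0,-0.03,0 | 0,0,-0.04,0 | 0,0,-0.04,0 | 0,0,-0.04,0 | 0,0,-0.04,0 | 0,0,-0.02,0.134 | 0,0,0,0.135 | 0,0,0,0.135 | 0,0,0,0 | 0,0,0,0'; python3 -c "
from h import *
o=manip.get_obs();print(o['position'])
w,x,y,z=o['orientation'];R=Rn.from_quat([x,y,z,w]).as_matrix();print(np.degrees(np.arctan2(R[1,1],R[0,1])))"
```

```text
time: 47.8
position: [0.447, 0.2921, 0.1143]
orientation: [0.0, 0.557, 0.831, 0.001]
wrist_force: [0.4, -0.3, -0.2]
width: 0.0843
finger_force: 0.0
time: 48.3
position: [0.4464, 0.2918, 0.1136]
orientation: [0.0, 0.557, 0.831, 0.0]
wrist_force: [-0.5, -1.5, 6.4]
width: 0.0649
finger_force: 30.0
time: 49.4
position: [0.4457, 0.2913, 0.3423]
orientation: [-0.0, 0.711, 0.703, -0.001]
wrist_force: [0.3, 0.8, -3.1]
width: 0.0649
finger_force: 30.0
[0.44570018 0.29134367 0.34226185]
-0.5840774716858202
```

```bash
python3 inch.py '-0.0444,0.0132,0,0 | -0.0444,0.0132,0,0 | -0.0444,0.0132,0,0 | -0.0444,0.0132,0,0 | -0.0444,0.0132,0,0 | -0.0444,0.0132,0,0 | -0.0444,0.0132,0,0 | -0.0444,0.0132,0,0 | -0.0444,0.0132,0,0 | -0.0444,0.0132,0,0 | -0.0444,0.0132,0,0 | -0.0444,0.0132,0,0';python3 inch.py '0,0,0,0 | 0,0,0.04,0 | 0,0,0.04,0 | 0,0,0.035,0 | 0,0,0,0 | 0,0,0,0'; python3 -c "
from h import *
o=manip.get_obs();print(o['position'],o['orientation'])"
```

```text
time: 50.6
position: [0.5972, -0.2451, 0.3422]
orientation: [-0.001, 0.711, 0.703, -0.0]
wrist_force: [0.6, 0.2, -3.6]
width: 0.0648
finger_force: 30.0
time: 51.2
position: [0.5971, -0.2432, 0.2281]
orientation: [-0.001, 0.711, 0.703, -0.0]
wrist_force: [0.0, -0.2, -3.0]
width: 0.0644
finger_force: 30.0
[ 0.59709356 -0.24319538  0.22805013] [-5.37368141e-04  7.11469872e-01  7.02716378e-01 -1.54816408e-04]
```

```bash
python3 inch.py '0,-0.001,0.04,0 | 0,0,0.03,0 | 0,0,0.015,0 | 0,0,0.01,0 | 0,0,0,0 | 0,0,0,0'; python3 -c "
from h import *
o=manip.get_obs();print(o['position'],o['orientation']);show('wrist','w12.png')"
```

```text
time: 51.8
position: [0.5972, -0.2438, 0.1346]
orientation: [0.001, 0.712, 0.702, 0.001]
wrist_force: [0.2, -0.9, -4.0]
width: 0.0648
finger_force: 30.0
[ 0.59724612 -0.24377494  0.13463394] [1.21434236e-03 7.11976065e-01 7.02202438e-01 5.86982881e-04]
```

View pics/w12.png

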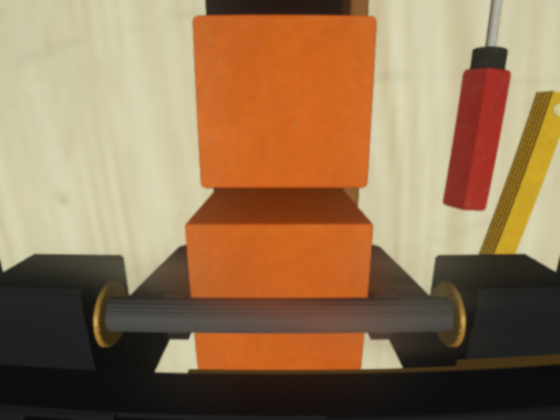

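```bash
python3 inch.py '0.0025,0.0015,0.01,0 | 0,0,0.005,0 | 0,0,0.0025,0 | 0,0,0,0 | 0,0,0,0'; python3 inch.py '0,0,0.001,0 | 0,0,0.0005,0 | 0,0,0,0';  python3 -c "
from h import *
o=manip.get_obs();print(o['position'],o['wrist_force'])"
```

```text
time: 52.35
position: [0.5976, -0.2404, 0.1156]
orientation: [-0.0, 0.712, 0.702, 0.0]
wrist_force: [-2.1, 2.5, 2.0]
width: 0.0647
finger_force: 30.0
time: 52.65
position: [0.5976, -0.2405, 0.1156]
orientation: [-0.0, 0.712, 0.702, 0.0]
wrist_force: [-7.3, 3.5, 14.5]
width: 0.0651
finger_force: 30.0
[ 0.59762444 -0.2404613   0.11560498] [-7.25153557  3.54472221 14.47899954]
```

```bash
python3 inch.py '0,0,-0.002,0 | 0,0.0015,0,0 | 0,0,0.0008,0 | 0,0,0,0'; python3 inch.py '0,0,0,0 | 0,0,0,0 | 0,0,0,0 | 0,0,-0.02,0 | 0,0,-0.04,0 | 0,0,-0.04,0 | -0.02,0,-0.04,0 | -0.03,0,-0.04,0 | -0.03,0,-0.03,-0.014 | 0,0,0,0 | 0,0,0,0' .084
python3 - <<'E'
from h import *
np.set_printoptions(precision=4,suppress=True)
c=cam("wrist");print(manip.get_obs()["position"]);cv2.imwrite("pics/w13.png",c["pixels"][:,:,::-1])
P=cloud(c);X,Y,Z=P[...,0],P[...,1],P[...,2]
m=(Z>.084)&(Z<.095)&(Y<-.12)&(Y>-.29)&(X>.55)&(X<.65)
for y in np.arange(-.27,-.135,.01):
    q=P[m&(abs(Y-y)<.005)]
    if len(q)>5: print(round(y,3),"front",q[:,0].max(),"back",q[:,0].min(),np.median(q[:,2]))
col=P[m&(abs(X-.6)<.01)];ys=np.sort(col[:,1]);d=np.diff(ys);k=d.argmax();print("y span",ys[0],ys[-1],"gap",ys[k],ys[k+1])
for n in("scene","side"): print(n);cartons(cam(n))
E
```

```text
time: 53.05
position: [0.5995, -0.2413, 0.1156]
orientation: [0.0, 0.712, 0.702, 0.0]
wrist_force: [-2.3, 0.5, 5.0]
width: 0.0651
finger_force: 30.0
time: 54.15
position: [0.5979, -0.3215, 0.3254]
orientation: [0.0, 0.708, 0.707, 0.0]
wrist_force: [-0.2, 0.1, 0.2]
width: 0.0837
finger_force: 0.0
[ 0.5979 -0.3199  0.3241]
-0.27 front 0.6303895161545987 back 0.5670227353908043 0.09077818464831383
-0.26 front 0.6309297427038836 back 0.5671670302682988 0.09076995714699856
-0.25 front 0.6307524105197531 back 0.5664152821728625 0.09071794231286157
-0.24 front 0.6305335371378182 back 0.5665707655048742 0.09072265939577834
-0.23 front 0.6313507529157601 back 0.5668906698070083 0.09087947866972798
-0.22 front 0.6310880693928452 back 0.5671425514988937 0.0907290515309985
-0.21 front 0.6309682162441288 back 0.5673700596387377 0.09062243011953297
-0.2 front 0.6315419103115669 back 0.5665462636476964 0.09061545228738188
-0.19 front 0.632207870470572 back 0.5666981314334651 0.0908626976480238
-0.18 front 0.6320313930476384 back 0.5669926091013975 0.09077124433649175
-0.17 front 0.6326438582704997 back 0.5672844205831288 0.09082332936172641
-0.16 front 0.6317574438400243 back 0.5682319809116635 0.09083946599210657
y span -0.27088710454503584 -0.15610720146497464 gap -0.20983610288416216 -0.20458391413972
scene
carton px [500. 226.] top z 0.0881 ((1002.75830078125, -217.76882934570312), (65.14693450927734, 66.00973510742188), 6.573911190032959)
carton px [348. 280.] top z 0.0898 ((600.2008666992188, -207.71824645996094), (130.59022521972656, 65.72801971435547), 88.27019500732422)
side
carton px [214. 188.] top z 0.0886 ((604.0579223632812, -203.23883056640625), (130.37672424316406, 69.28833770751953), 89.17589569091797)
carton px [132. 289.] top z 0.0876 ((1006.599609375, -211.5542755126953), (63.67279052734375, 66.53021240234375), 5.966334342956543)
```

View pics/w13.png

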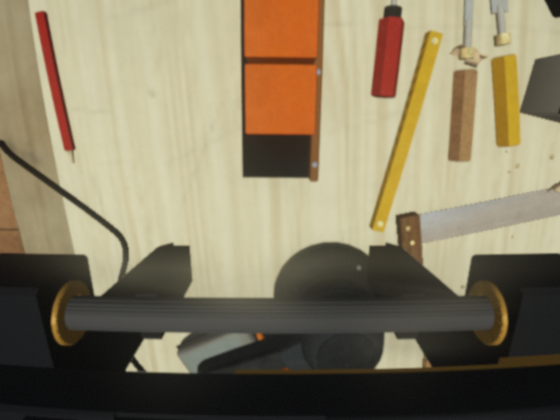

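Run:
```python
from h import *
for n in("scene","side"):
    c=cam(n);P=cloud(c);q=P[(np.hypot(P[...,0]-.637,P[...,1]-.085)<.05)&(P[...,2]>.19)&(P[...,2]<.25)];print(n,len(q),np.median(q,0),q[:,2].max())
print(manip.sign_off())
```

```text
scene 66 [0.63383135 0.08030337 0.20062021] 0.20618003135032814
side 48 [0.64170111 0.08857924 0.20056917] 0.20565388084435599
the job is handed in; nothing more can be done
None
```

I handed the job in after about 54 s of the 210 s. All four cups are nested on the coaster with the lid seated. The two working-area cartons, one of which was knocked aside mid-run, stand on the mat about 2 mm from the strip and about 5 mm apart. The cork block and tape measure were never touched, and the hand-in returned no verdict.

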